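Uncap two spray cans and nest the caps in the organiser well

ROBOT

A 6-joint arm with a two-finger parallel gripper is mounted at the origin on the work surface; the furniture and walls round the work are solid. World frame = base frame: x ahead of the robot, y to its left, z up, the work surface at z = 0. Lengths are in m, angles in rad, forces in N, time in s.
With the tool pointing down it reaches from about 0.3 to 0.85 m from the base axis. Payload 4.2 kg.
Tool frame: the origin (TCP) lies at the very end of the fingers, on their centre line; the grasp point (between the pads) lies 19 mm behind it; z points along the fingers, y is the line along which they close (so a half turn about z gives the same grasp; the last joint's range is limited). The gripper opens to 91 mm and grips with 3 to 60 N. Pads are 32 mm wide; open, the fingers measure 118 mm over their backs; the gripper's body (76 mm by 178 mm) begins 60 mm behind the grasp point.
Start: joints at [1.104, 0.32, 1.565, -0, 1.257, -0.02], TCP at [0.248, 0.519, 0.214] pointing down, gripper open.
Joint ranges: [-3.11, 3.11], [-0.84, 2.01], [0.21, 2.61], [-1.34, 4.49], [0.05, 2.63], [-2.56, 2.56]. Speed limits (rad/s): [2.57, 2.57, 3.14, 3.14, 3.14, 3.14].

INTERFACE

Orientations are given as [roll, pitch, yaw] about the fixed x, y, z axes, in that order (R = Rz(yaw) Ry(pitch) Rx(roll)).
In Python, from bench import arm, cams, workorder gives the robot as it stands.
- The arm moves only by the tool send_rows, never from a script. Its argument "deltas" is a list of rows, each a list of 2 entries, a list of its own where there are three numbers: the shift along the tool's x, y, z in mm, then the turn, a rotation vector about the tool's x, y, z in degrees. A call has 1 to 5 rows; each row is the pose to reach, as a shift and turn from the pose commanded when the call began, along the tool's axes at that moment; what a row does not reach only later rows make up. A row lasts 1/12 s, in which the tool goes at most 41.7 mm and 7.16 degrees, less where a joint would pass 70% of its speed; a pose out of reach is approached as far as the arm can. A call with a gripper value outside its range is refused whole. "gripper" is the finger opening in mm, from 0 to 91.2, set as the call begins (left out, the last holds). The fingers move at their own pace and stop on an object; "grip_force" is the grip in N (left out, the last holds). Time passes only in rows, so rows that repeat a pose let the fingers close. It gives the time, the measured TCP pose, the force, the opening and the grip force at its end, in the units of the state.
- arm.get_obs(): the state, without advancing time (a new reading comes with each control period).
- cams.snapshot(name): name is "side" or "top"; returns a dict with "img" (480x640x3 uint8, red, green, blue), "z_map" (480x640 float32, m along the optical axis (not along the pixel's ray), 0 where there is no reading), "K" (3x3 intrinsics, pixels), "dist_coeffs" ([k1, k2, p1, p2, k3] as OpenCV has them; the pictures are not rectified), "R" (3x3) and "t" (3): a world point X has camera coordinates R X + t. Camera axes: x right, y down, z forward; pixel columns grow to the right and rows downward; lengths in m; the calibration is good to about 2 mm. A picture is of the moment at which its call begins.
- workorder.hand_in(): hands the job in; it is judged then, once.
The state is a dict: "time_s": time; "joints": joint angles; "joint_velocities": joint speeds; "tau": joint torques, N m; "tcp_pos": TCP position; "orientation": TCP orientation; "force": force on the tool from outside, world axes, zero at the start; "moment": the same for the moment, N m; "gripper_width": finger opening in m; "finger_force": force on a finger pad.
Only numpy, scipy, OpenCV 4.12 (cv2) and the standard library are available. Lean on these libraries where they do the work, as an engineer would, in place of code of your own. Each camera call takes 0.05 s, during which the arm holds its last target. There are 200 camera calls.

TASK

Get the two slim spray cans ready for use: lift the cap off each and put both caps away in the round well of the plywood bench organiser, one cap standing rim down in the bottom of the well and the other nested fully down over it, rim down as well. Set the caps down, do not drop them. Leave both slim cans standing upright where they are, and leave the wide spray can, the multimeter and the solder reel alone.

Things in the scene. Friction and masses are not known exactly. Their poses are not given: they have to be found in the camera images.
- tall_can: taller slim spray can, bare metal with a broad plain blue wrap, 60 mm diameter, loose on the bench. Origin: centre of its underside, z up. Its flat shoulder, on which the cap's rim rests, is 130 mm up; under the cap a 51 mm wide dome rises 6 mm, then narrows to a spray button whose top is 26 mm over the shoulder
- short_can: shorter slim spray can, same look and diameter (60 mm), shoulder 100 mm up, dome and spray button over it as on the tall can. Origin: centre of its underside, z up
- cap_a: white hollow two-step cap, loose on the tall can. Origin: centre of its open rim; z up to its closed top at 66 mm. Skirt 0-30 mm: outer diameter 60 mm at the rim, bore 55 narrowing to 52 mm. Ribbed grip 34-66 mm: 49 mm diameter. Its flat inside ceiling, 30 mm up, rests on the top of an identical cap nested under it: the upper rim then stands 36 mm over the lower one, with 1.5 mm play all round
- cap_b: identical cap that sits loosely on the short can; same sizes and origin as cap_a
- organiser: plywood bench organiser block, 100 x 200 x 26 mm, long side along its y, fixed to the bench. Origin: centre of its underside. A round cap well, 65 mm diameter and 14 mm deep, is centred at [0, 50, 26] mm (mouth); a rectangular pocket with three spare connectors at [0, -48] mm
- well (a point): centre of the flat floor of the round cap well, 12 mm above the bench; z up
- wide_can: wide spray can, 74 mm diameter, 169 mm high with its smooth tapered cap on; loose bystander, stays capped. Origin: centre of its underside
- multimeter: hand multimeter lying on the bench, 128 x 68 x 39 mm, loose bystander. Origin: centre of its underside
- solder_reel: reel of solder wire lying on the bench, 54 x 87 x 40 mm, loose bystander. Origin: centre of its underside
There are look-alikes about, which are no part of the job. What is shaped like the cap_b but blue or turquoise is not meant.

How it is judged:
At the end, for the whole second after the job is handed in: One cap rim down on the well floor (3 mm; centre within 6 mm), the other nested over it (rim 33-39 mm above the lower rim, centres within 5 mm); caps and slim cans upright (0.08 rad), at rest; slim cans within 40 mm and the three bystanders within 30 mm of their starts (((horizontal distance between cap_a and well below 0.006 m and z of cap_a in the frame of well between -0.003 and 0.003 m and horizontal distance between cap_b and cap_a below 0.005 m and z of cap_b in the frame of cap_a between 0.033 and 0.039 m) or (horizontal distance between cap_b and well below 0.006 m and z of cap_b in the frame of well between -0.003 and 0.003 m and horizontal distance between cap_a and cap_b below 0.005 m and z of cap_a in the frame of cap_b between 0.033 and 0.039 m)) and angle between each of cap_a, cap_b, tall_can, short_can's own z axis and vertical below 0.08 rad and linear speed of each of cap_a, cap_b, tall_can, short_can below 0.02 m/s and distance of each of tall_can, short_can from where it was at the start of the episode below 0.04 m and distance of each of wide_can, multimeter, solder_reel from where it was at the start of the episode below 0.03 m); the robot touches nothing.
It fails at once if a slim can is tipped by more than about 20 degrees or shifted more than 60 mm (angle between any of tall_can, short_can's own z axis and vertical above 0.35 rad or distance of any of tall_can, short_can from where it was at the start of the episode above 0.06 m).
It fails at once if the wide can, the multimeter or the solder reel is shifted by more than 50 mm (distance of any of wide_can, multimeter, solder_reel from where it was at the start of the episode above 0.05 m).
It fails at once if a cap falls freely (dropped from more than about 40 mm) ((linear speed of cap_a above 0.9 m/s and contact force between cap_a and the fingers below 0.1 N) or (linear speed of cap_b above 0.9 m/s and contact force between cap_b and the fingers below 0.1 N)).
It also fails if it takes over 64 s, if anything falls off the work surface, if the arm or the gripper's body presses on something with over 40 N, if the wrist force passes 120 N, or if a joint passes its speed limit or range.

## Working session

There is one attempt and no reset: what is moved stays moved. The work goes in short steps, Python scripts to look and compute and a tool call to move; the robot and the scene stay as the last step left them, time stands still between calls to the robot, and variables do not carry over. Pictures are saved under pics/ and viewed, at most 10 in all, crops included, and the job is handed in when it is done.

Besides the shell and the picture viewer there is one more tool, called after ">>>" by a JSON object that holds its "fn" and its "kwargs", one argument or row to a line. send_rows: Moves the arm, as the interface text tells. Its arguments: {"type":"object","properties":{"deltas":{"type":"array"},"gripper":{"type":"number"},"grip_force":{"type":"number"}},"required":["deltas"]}

```bash
mkdir -p pics; cat > h.py <<'E'
import numpy as np, cv2
from bench import arm, cams, workorder
def world(s):
    z=s["z_map"].astype(float); h,w=z.shape
    v,u=np.mgrid[:h,:w]
    p=cv2.undistortPoints(np.stack([u.ravel(),v.ravel()],1).astype(np.float64)[:,None],s["K"],np.array(s["dist_coeffs"],float))[:,0]
    c=np.c_[p,np.ones(len(p))]*z.reshape(-1,1)
    X=(c-np.array(s["t"]))@np.array(s["R"])
    X[z.ravel()<=0]=np.nan
    return X.reshape(h,w,3)
E
python3 - <<'E'
from h import *
for n in("side","top"):
    s=cams.snapshot(n); cv2.imwrite(f"pics/{n}0.png",s["img"][:,:,::-1]); np.savez(f"{n}0.npz",**s)
    print(n,-np.array(s["R"]).T@s["t"],np.array(s["R"])[2],s["dist_coeffs"])
o=arm.get_obs();print(o)
E
```

```text
side [ 0.47140914 -1.02181696  0.67135471] [ 0.01468038  0.85337479 -0.52109112] [-0.08404775  0.          0.          0.          0.        ]
top [ 0.30985691 -0.09159438  1.11264616] [ 0.1664608   0.02884896 -0.98562596] [-0.05865635  0.          0.          0.          0.        ]
{'time_s': 0.1, 'joints': array([ 1.10397160e+00,  3.20224744e-01,  1.56552741e+00,  3.04973563e-05,
        1.25739624e+00, -2.00021085e-02]), 'joint_velocities': array([ 3.33149475e-05, -2.83660523e-03, -1.56510022e-03, -1.89511700e-03,
        3.65916592e-04, -1.28330776e-04]), 'tau': array([ 1.06596847e-04, -4.13334811e+01, -2.32510543e+01,  7.30505283e-02,
        4.22701507e-02, -6.68550092e-05]), 'tcp_pos': array([0.24825295, 0.51816133, 0.21321771]), 'orientation': array([-3.14003780e+00, -6.01074460e-05,  2.69476057e+00]), 'force': array([ 0.30592506, -0.43775981,  0.01463434]), 'moment': array([ 0.01782936, -0.01978755,  0.01742999]), 'finger_force': 0.0, 'gripper_width': 0.09103559127511221}
```

View pics/side0.png

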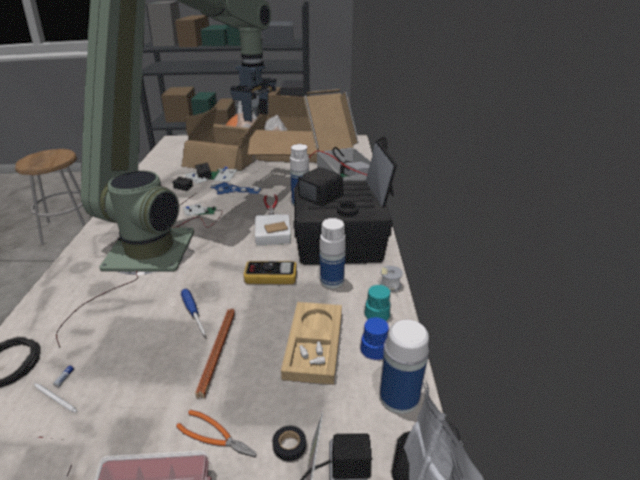

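View pics/top0.png

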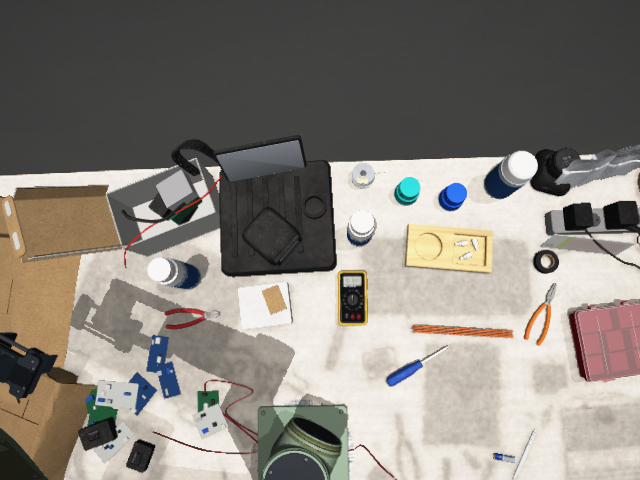

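The side view shows one slim can at (332,250), another behind at (299,165), the wide can at (405,365) and the organiser at (313,340). In the top view the slim cans are at (361,227) and (170,272), and the organiser well is at (429,247).

```bash
cat > m.py <<'E'
from h import *
s=dict(np.load("top0.npz")); X=world(s)
def disk(name,box,zlo,zhi):
    u0,v0,u1,v1=box; P=X[v0:v1,u0:u1].reshape(-1,3); P=P[np.isfinite(P).all(1)]
    print(name,"zmax pct",np.percentile(P[:,2],[50,90,97,99.5]).round(4))
    Q=P[(P[:,2]>zlo)&(P[:,2]<zhi)]
    if len(Q)>5:
        c,r=cv2.minEnclosingCircle(Q[:,:2].astype(np.float32)*1000); print("  n",len(Q),"mean",Q.mean(0).round(4),"circ",np.round(c,1),round(r,1))
disk("near",(335,195,385,255),.155,.21)
disk("far",(140,245,215,300),.155,.21)
disk("wide",(480,145,540,205),.15,.18)
disk("org",(400,220,498,277),.02,.03)
for n,b in (("org",(400,220,498,277)),):
    u0,v0,u1,v1=b
    P=X[v0:v1,u0:u1].reshape(-1,3);Q=P[(P[:,2]>.018)&(P[:,2]<.03)]
    print(cv2.minAreaRect(Q[:,:2].astype(np.float32)*1000), cv2.boxPoints(cv2.minAreaRect(Q[:,:2].astype(np.float32)*1000)))
for u,v in((429,247),(450,230),(485,262),(380,250),(352,297),(277,210),(255,230),(225,200)): print(u,v,X[v,u].round(4))
# well mouth rim: ellipse of depth below top
u0,v0,u1,v1=405,222,455,270
P=X[v0:v1,u0:u1]; m=((P[...,2]<.019)&(P[...,2]>.006)).astype(np.uint8)
n,l,st,c=cv2.connectedComponentsWithStats(m); 
for i in range(1,n):
    if st[i,4]>60:
        q=P[l==i];k,r=cv2.minEnclosingCircle(q[:,:2].astype(np.float32)*1000);print(st[i],q.mean(0).round(4),k,r)
E
python3 m.py
```

```text
near zmax pct [-1.000e-04  1.636e-01  1.659e-01  1.681e-01]
  n 436 mean [ 0.4985 -0.145   0.1643] circ [ 499.2 -144.9] 24.8
far zmax pct [0.0011 0.1928 0.1963 0.198 ]
  n 671 mean [0.4056 0.2646 0.1866] circ [406.6 269. ] 27.7
wide zmax pct [0.0267 0.1651 0.1674 0.1693]
  n 722 mean [ 0.6113 -0.4898  0.1639] circ [ 613.4 -492.6] 32.6
org zmax pct [0.0115 0.0258 0.0273 0.029 ]
  n 2154 mean [ 0.4579 -0.3519  0.0244] circ [ 456.3 -357.2] 110.8
((456.8951110839844, -358.03131103515625), (202.28793334960938, 101.08655548095703), 83.36083221435547) [[ 394.99692 -452.65338]
 [ 495.40555 -464.34064]
 [ 518.79333 -263.40924]
 [ 418.38467 -251.72198]]
429 247 [ 0.463  -0.3123  0.0069]
450 230 [ 0.4998 -0.3611  0.0249]
485 262 [ 0.4216 -0.44    0.0195]
380 250 [ 0.4598 -0.195   0.0017]
352 297 [ 0.3477 -0.1227  0.0379]
277 210 [0.5348 0.0359 0.1388]
255 230 [0.4798 0.0717 0.2053]
225 200 [0.5615 0.1506 0.136 ]
[ 10  11  27  27 544] [ 0.4645 -0.309   0.0109] (463.8988952636719, -306.1833801269531) 33.17658233642578
```

```bash
cat >> h.py <<'E'
def cast(s,uv,z):
    p=cv2.undistortPoints(np.asarray(uv,np.float64).reshape(-1,1,2),s["K"],np.array(s["dist_coeffs"],float))[:,0]
    R=np.array(s["R"]);C=-R.T@np.array(s["t"]);d=np.c_[p,np.ones(len(p))]@R
    return C+d*((z-C[2])/d[:,2])[:,None]
def topdisk(s,c,z,h=.012,r=.045):
    """cap top centre: pixels whose depth point lies near height z around c, cast on plane z"""
    X=world(s); m=(np.abs(X[...,2]-z)<h)&(np.hypot(X[...,0]-c[0],X[...,1]-c[1])<r)
    v,u=np.nonzero(m); P=cast(s,np.c_[u,v],z)[:,:2]
    k,rr=cv2.minEnclosingCircle(P.astype(np.float32)*1000)
    return len(P),(P.mean(0)*1000).round(1),np.round(k,1),round(rr,1)
E
python3 - <<'E'
from h import *
T=dict(np.load("top0.npz"));S=dict(np.load("side0.npz"))
for n,c,z in(("tall",(.405,.267),.196),("short",(.499,-.145),.166)):
    for s in(T,S):
        for h in (.006,.010): print(n,h,topdisk(s,c,z,h))
# well mouth by side view blob
for nm,s,box in(("T",T,(408,225,452,268)),("S",S,(290,300,345,345))):
    X=world(s);u0,v0,u1,v1=box
    m=np.zeros(X.shape[:2],np.uint8); m[v0:v1,u0:u1]=((X[...,2]>.005)&(X[...,2]<.019))[v0:v1,u0:u1]
    n,l,st,c=cv2.connectedComponentsWithStats(m);i=1+st[1:,4].argmax();v,u=np.nonzero(l==i)
    P=cast(s,np.c_[u,v],.012 if nm=="S" else .015);print(nm,st[i],P.mean(0).round(4),P.min(0).round(4),P.max(0).round(4))
X=world(S);m=(X[...,2]>.02)&(X[...,2]<.03)&(np.abs(X[...,0]-.457)<.08)&(np.abs(X[...,1]+.358)<.12)
v,u=np.nonzero(m);print(cv2.minAreaRect(cast(S,np.c_[u,v],.026)[:,:2].astype(np.float32)*1000))
X=world(T)
def mx(x0,x1,y0,y1):
    m=(X[...,0]>x0)&(X[...,0]<x1)&(X[...,1]>y0)&(X[...,1]<y1);return np.nanmax(X[...,2][m]).round(3) if m.any() else None
for y in np.arange(-.45,.6,.05): print(round(y,2),[mx(x,x+.05,y,y+.05) for x in np.arange(.2,.65,.05)])
E
```

```text
tall 0.006 (446, array([407. , 269.8]), array([406.5, 270. ]), 25.8)
tall 0.01 (470, array([406.6, 268.9]), array([408.1, 268.8]), 26.6)
tall 0.006 (93, array([411.2, 260.4]), array([410.6, 259.7]), 30.3)
tall 0.01 (113, array([411.3, 255.2]), array([412. , 255.3]), 34.9)
short 0.006 (420, array([ 498.9, -145. ]), array([ 498.5, -144.8]), 24.8)
short 0.01 (433, array([ 498.4, -144.9]), array([ 498.4, -144.9]), 24.9)
short 0.006 (212, array([ 501.9, -152.7]), array([ 501.4, -153.8]), 28.2)
short 0.01 (241, array([ 502. , -155.6]), array([ 502.8, -156.2]), 30.9)
T [415 233  27  27 546] [ 0.4639 -0.3082  0.015 ] [ 0.4329 -0.3394  0.015 ] [ 0.4959 -0.2772  0.015 ]
S [302 310  30  19 434] [ 0.4652 -0.2961  0.012 ] [ 0.4339 -0.3231  0.012 ] [ 0.497  -0.2655  0.012 ]
((458.8484191894531, -361.05523681640625), (203.68414306640625, 101.30628967285156), 83.33197784423828)
-0.45 [np.float64(0.018), np.float64(0.018), np.float64(0.003), np.float64(0.026), np.float64(0.029), np.float64(0.031), np.float64(0.028), np.float64(0.005), np.float64(0.005)]
-0.4 [np.float64(0.005), np.float64(0.019), np.
[... 2729 characters left out ...]
4), np.float64(0.14)]
0.4 [np.float64(0.338), np.float64(0.335), np.float64(0.005), np.float64(0.006), np.float64(0.286), np.float64(0.224), np.float64(0.205), np.float64(0.228), np.float64(0.16)]
0.45 [np.float64(0.378), np.float64(0.385), np.float64(0.006), np.float64(0.006), np.float64(0.315), np.float64(0.317), np.float64(0.263), np.float64(0.289), np.float64(0.008)]
0.5 [np.float64(0.088), np.float64(0.328), np.float64(0.096), np.float64(0.105), np.float64(0.308), np.float64(0.314), np.float64(0.316), np.float64(0.304), np.float64(0.005)]
0.55 [np.float64(0.114), np.float64(0.259), np.float64(0.123), np.float64(0.128), np.float64(0.131), np.float64(0.002), None, None, np.float64(0.005)]
```

>>> {"fn": "send_rows", "kwargs": {
  "deltas": [
    [[0, 0, -40], [0, 0, 0]],
    [[0, 0, -80], [0, 0, 0]],
    [[0, 0, -120], [0, 0, 0]],
    [[0, 0, -120], [0, 0, 0]]
  ],
  "gripper": 91
}}

```text
time_s: 0.43
tcp_pos: [0.2497, 0.5212, 0.3423]
orientation: [3.126, 0.0, 2.695]
force: [-0.3, 0.1, 1.1]
gripper_width: 0.0912
finger_force: 0.0
```

>>> {"fn": "send_rows", "kwargs": {
  "deltas": [
    [[-25.2, -15.6, 0], [0, 0, 6.44]],
    [[-50.4, -31.2, 0], [0, 0, 12.88]],
    [[-75.5, -46.8, 0], [0, 0, 19.32]],
    [[-100.7, -62.4, 0], [0, 0, 25.76]],
    [[-125.9, -78.1, 0], [0, 0, 32.2]]
  ]
}}

```text
time_s: 0.85
tcp_pos: [0.3286, 0.3924, 0.3334]
orientation: [-3.141, 0.0, 2.128]
force: [0.1, 0.0, 0.7]
gripper_width: 0.0913
finger_force: 0.0
```

>>> {"fn": "send_rows", "kwargs": {
  "deltas": [
    [[-29.6, 0.2, 9], [0, 0, 6.44]],
    [[-59.2, 0.4, 18], [0, 0, 12.88]],
    [[-88.9, 0.6, 27], [0, 0, 19.32]],
    [[-118.5, 0.8, 36], [0, 0, 25.76]],
    [[-148.1, 1, 44], [0, 0, 32.2]]
  ]
}}

```text
time_s: 1.27
tcp_pos: [0.4082, 0.2674, 0.2889]
orientation: [-3.141, 0.0, 1.565]
force: [-0.3, 1.0, -0.6]
gripper_width: 0.0907
finger_force: 0.0
```

>>> {"fn": "send_rows", "kwargs": {
  "deltas": [
    [[0, 0, 0], [0, 0, 0]],
    [[0, 0, 0], [0, 0, 0]]
  ]
}}

```text
time_s: 1.43
tcp_pos: [0.4082, 0.2678, 0.2891]
orientation: [-3.14, 0.001, 1.569]
force: [-1.6, 0.8, 0.7]
gripper_width: 0.0913
finger_force: 0.0
```

>>> {"fn": "send_rows", "kwargs": {
  "deltas": [
    [[1.5, 0, 30], [0, 0, 0]],
    [[1.5, 0, 60], [0, 0, 0]],
    [[1.5, 0, 90], [0, 0, 0]],
    [[1.5, 0, 110], [0, 0, 0]],
    [[1.5, 0, 121], [0, 0, 0]]
  ]
}}

```text
time_s: 1.85
tcp_pos: [0.406, 0.2707, 0.1663]
orientation: [-3.138, 0.002, 1.573]
force: [-0.7, -0.3, -0.1]
gripper_width: 0.0911
finger_force: 0.0
```

>>> {"fn": "send_rows", "kwargs": {
  "deltas": [
    [[0, 0, 0], [0, 0, 0]],
    [[0, 0, 0], [0, 0, 0]],
    [[0, 0, 0], [0, 0, 0]],
    [[0, 0, 0], [0, 0, 0]],
    [[0, 0, 0], [0, 0, 0]]
  ],
  "gripper": 55,
  "grip_force": 12
}}

```text
time_s: 2.27
tcp_pos: [0.4085, 0.271, 0.1701]
orientation: [3.14, -0.001, 1.571]
force: [0.4, 0.4, -0.2]
gripper_width: 0.0605
finger_force: 0.0
```

>>> {"fn": "send_rows", "kwargs": {
  "deltas": [
    [[0, 0, 0], [0, 0, 0]],
    [[0, 0, 0], [0, 0, 0]],
    [[0, 0, 0], [0, 0, 0]],
    [[0, 0, 0], [0, 0, 0]],
    [[0, 0, 0], [0, 0, 0]]
  ],
  "gripper": 40,
  "grip_force": 12
}}

```text
time_s: 2.68
tcp_pos: [0.4083, 0.2706, 0.1695]
orientation: [3.141, -0.001, 1.571]
force: [-0.8, -0.1, 3.9]
gripper_width: 0.0482
finger_force: 12.0
```

>>> {"fn": "send_rows", "kwargs": {
  "deltas": [
    [[0, 0, -5], [0, 0, 0]],
    [[0, 0, -13], [0, 0, 0]],
    [[0, 0, -23], [0, 0, 0]],
    [[0, 0, -35], [0, 0, 0]],
    [[0, 0, -50], [0, 0, 0]]
  ],
  "grip_force": 20
}}

```text
time_s: 3.1
tcp_pos: [0.4078, 0.2702, 0.2196]
orientation: [-3.141, 0.001, 1.571]
force: [-0.3, 0.3, -0.4]
gripper_width: 0.0486
finger_force: 20.0
```

>>> {"fn": "send_rows", "kwargs": {
  "deltas": [
    [[0, 0, -20], [0, 0, 0]],
    [[0, 0, -45], [0, 0, 0]],
    [[0, 0, -70], [0, 0, 0]],
    [[0, 0, -80], [0, 0, 0]],
    [[0, 0, -80], [0, 0, 0]]
  ]
}}

```text
time_s: 3.52
tcp_pos: [0.4092, 0.2712, 0.302]
orientation: [3.136, -0.003, 1.571]
force: [0.0, 1.2, -0.4]
gripper_width: 0.0485
finger_force: 20.0
```

```bash
python3 - <<'E'
from h import *
for n in("side","top"):
    s=cams.snapshot(n); cv2.imwrite(f"pics/{n}1.png",s["img"][:,:,::-1]); np.savez(f"{n}1.npz",**s)
o=arm.get_obs();print(o["tcp_pos"],o["orientation"],o["finger_force"],o["gripper_width"])
E
```

```text
[0.40769326 0.27019657 0.29838469] [-3.14097746e+00  4.14401408e-04  1.57076793e+00] 19.999719858169556 0.04872195472045944
```

View pics/side1.png

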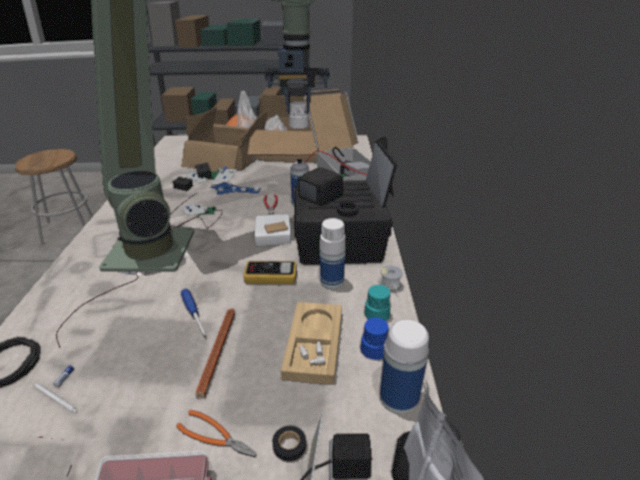

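The lifted cap is at (299,110) between the fingers, and the tall can still stands at (300,180). Next I carry the cap to the well.

>>> {"fn": "send_rows", "kwargs": {
  "deltas": [
    [[-25, 2.5, 0], [0, 0, 0]],
    [[-65, 6.5, 0], [0, 0, 0]],
    [[-105, 10.5, 0], [0, 0, 0]],
    [[-145, 14.5, 0], [0, 0, 0]],
    [[-185, 18.5, 0], [0, 0, 0]]
  ]
}}

```text
time_s: 4.03
tcp_pos: [0.4253, 0.0837, 0.297]
orientation: [-3.138, 0.001, 1.572]
force: [0.6, 0.6, 0.2]
gripper_width: 0.0488
finger_force: 20.0
```

>>> {"fn": "send_rows", "kwargs": {
  "deltas": [
    [[-40, 4, 0], [0, 0, 0]],
    [[-80, 8, 0], [0, 0, 0]],
    [[-120, 12, 0], [0, 0, 0]],
    [[-160, 16, 0], [0, 0, 0]],
    [[-200, 20, 0], [0, 0, 0]]
  ]
}}

```text
time_s: 4.45
tcp_pos: [0.4453, -0.1163, 0.2971]
orientation: [-3.138, -0.001, 1.571]
force: [1.4, -0.2, 0.0]
gripper_width: 0.0484
finger_force: 20.0
```

>>> {"fn": "send_rows", "kwargs": {
  "deltas": [
    [[-40, 4, 0], [0, 0, 0]],
    [[-80, 8, 0], [0, 0, 0]],
    [[-120, 12, 0], [0, 0, 0]],
    [[-155, 15.5, 0], [0, 0, 0]],
    [[-180, 18, 0], [0, 0, 0]]
  ]
}}

```text
time_s: 4.87
tcp_pos: [0.4636, -0.2973, 0.2963]
orientation: [-3.138, -0.002, 1.569]
force: [-0.2, -0.0, -0.4]
gripper_width: 0.0489
finger_force: 20.0
```

>>> {"fn": "send_rows", "kwargs": {
  "deltas": [
    [[-8, 0, 40], [0, 0, 0]],
    [[-13, 0, 80], [0, 0, 0]],
    [[-13, 0, 120], [0, 0, 0]],
    [[-13, 0, 150], [0, 0, 0]],
    [[-13, 0, 170], [0, 0, 0]]
  ]
}}

```text
time_s: 5.28
tcp_pos: [0.4613, -0.3056, 0.1232]
orientation: [-3.134, -0.006, 1.57]
force: [-0.3, 0.3, -0.0]
gripper_width: 0.0484
finger_force: 20.0
```

>>> {"fn": "send_rows", "kwargs": {
  "deltas": [
    [[0, 0, 20], [0, 0, 0]],
    [[0, 0, 40], [0, 0, 0]],
    [[0, 0, 40], [0, 0, 0]],
    [[0, 0, 40], [0, 0, 0]],
    [[0, 0, 40], [0, 0, 0]]
  ]
}}

```text
time_s: 5.7
tcp_pos: [0.4646, -0.3076, 0.0891]
orientation: [-3.142, -0.0, 1.571]
force: [-0.2, 0.5, -0.7]
gripper_width: 0.0489
finger_force: 20.0
```

```bash
python3 - <<'E'
from h import *
s=cams.snapshot("side"); im=s["img"][230:410,240:450,::-1]; cv2.imwrite("pics/side2.png",cv2.resize(im,None,fx=3.3,fy=3.3)); np.savez("side2.npz",**s)
o=arm.get_obs();print(o["tcp_pos"],o["orientation"],o["force"],o["gripper_width"])
E
```

```text
[ 0.46499476 -0.30785035  0.08972326] [3.14038504e+00 7.22654167e-04 1.57081317e+00] [ 0.13679703 -0.60144432 -0.15526504] 0.04840807526445999
```

View pics/side2.png

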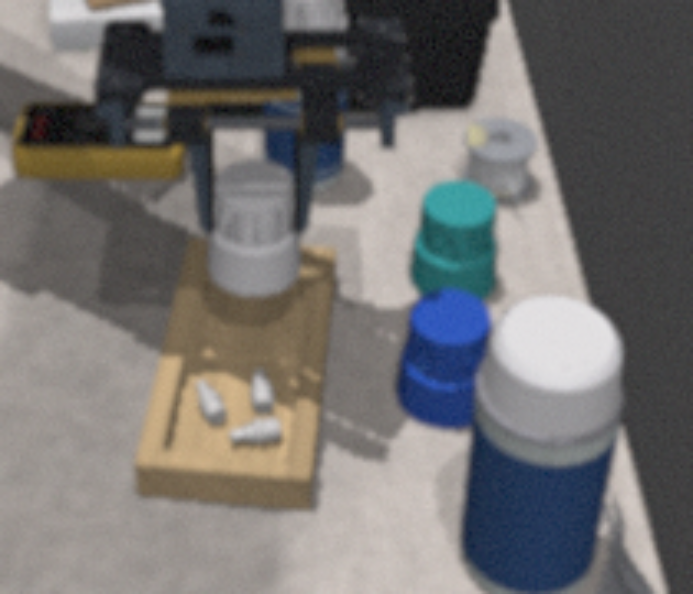

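The cap (255,230 in the crop) hangs upright over the well. I lower it slowly.

>>> {"fn": "send_rows", "kwargs": {
  "deltas": [
    [[0, 0, 8], [0, 0, 0]],
    [[0, 0, 16], [0, 0, 0]],
    [[0, 0, 22], [0, 0, 0]],
    [[0, 0, 27], [0, 0, 0]],
    [[0, 0, 30], [0, 0, 0]]
  ]
}}

```text
time_s: 6.17
tcp_pos: [0.4641, -0.3073, 0.058]
orientation: [-3.141, -0.001, 1.571]
force: [-0.2, -0.1, -0.6]
gripper_width: 0.0486
finger_force: 20.0
```

>>> {"fn": "send_rows", "kwargs": {
  "deltas": [
    [[0, 0, 0], [0, 0, 0]],
    [[0, 0, 0], [0, 0, 0]]
  ]
}}

```text
time_s: 6.33
tcp_pos: [0.4645, -0.3075, 0.0587]
orientation: [-3.141, -0.0, 1.571]
force: [0.0, 0.0, 0.6]
gripper_width: 0.0486
finger_force: 20.0
```

>>> {"fn": "send_rows", "kwargs": {
  "deltas": [
    [[0, 0, 2], [0, 0, 0]],
    [[0, 0, 4], [0, 0, 0]],
    [[0, 0, 5.5], [0, 0, 0]],
    [[0, 0, 6.5], [0, 0, 0]],
    [[0, 0, 6.5], [0, 0, 0]]
  ]
}}

```text
time_s: 6.75
tcp_pos: [0.4644, -0.3075, 0.0522]
orientation: [-3.141, -0.0, 1.571]
force: [-0.6, -0.3, 0.4]
gripper_width: 0.049
finger_force: 20.0
```

>>> {"fn": "send_rows", "kwargs": {
  "deltas": [
    [[0, 0, 0.5], [0, 0, 0]],
    [[0, 0, 1], [0, 0, 0]],
    [[0, 0, 1], [0, 0, 0]]
  ]
}}

```text
time_s: 7.0
tcp_pos: [0.4646, -0.3076, 0.0516]
orientation: [3.141, 0.0, 1.571]
force: [-0.6, -0.7, 0.8]
gripper_width: 0.049
finger_force: 20.0
```

>>> {"fn": "send_rows", "kwargs": {
  "deltas": [
    [[0, 0, 0.5], [0, 0, 0]],
    [[0, 0, 1], [0, 0, 0]],
    [[0, 0, 1], [0, 0, 0]]
  ]
}}

```text
time_s: 7.25
tcp_pos: [0.4646, -0.3077, 0.0516]
orientation: [3.141, 0.0, 1.571]
force: [-1.6, 1.7, 6.8]
gripper_width: 0.0486
finger_force: 20.0
```

>>> {"fn": "send_rows", "kwargs": {
  "deltas": [
    [[0, 0, -1], [0, 0, 0]],
    [[0, 0, -1], [0, 0, 0]],
    [[0, 0, -1], [0, 0, 0]],
    [[0, 0, -1], [0, 0, 0]],
    [[0, 0, -1], [0, 0, 0]]
  ],
  "gripper": 60
}}

```text
time_s: 7.67
tcp_pos: [0.4644, -0.3075, 0.0512]
orientation: [-3.141, -0.0, 1.571]
force: [0.1, -0.9, 0.9]
gripper_width: 0.0599
finger_force: 0.0
```

>>> {"fn": "send_rows", "kwargs": {
  "deltas": [
    [[0, 0, -5], [0, 0, 0]],
    [[0, 0, -15], [0, 0, 0]],
    [[0, 0, -30], [0, 0, 0]],
    [[0, 0, -60], [0, 0, 0]],
    [[0, 0, -100], [0, 0, 0]]
  ],
  "gripper": 91
}}

```text
time_s: 8.08
tcp_pos: [0.463, -0.3065, 0.1509]
orientation: [-3.137, -0.003, 1.571]
force: [0.8, -0.7, 0.9]
gripper_width: 0.0896
finger_force: 0.0
```

>>> {"fn": "send_rows", "kwargs": {
  "deltas": [
    [[0, 0, -40], [0, 0, 0]],
    [[20, 4, -75], [0, 0, 0]],
    [[55, 12, -100], [0, 0, 0]],
    [[95, 21, -100], [0, 0, 0]],
    [[130, 28, -100], [0, 0, 0]]
  ]
}}

```text
time_s: 8.5
tcp_pos: [0.4937, -0.1765, 0.2549]
orientation: [3.135, 0.002, 1.569]
force: [1.2, 0.4, -0.5]
gripper_width: 0.0914
finger_force: 0.0
```

>>> {"fn": "send_rows", "kwargs": {
  "deltas": [
    [[20, 4, 0], [0, 0, 0]],
    [[33, 7, 0], [0, 0, 0]],
    [[33, 7, 0], [0, 0, 0]],
    [[33, 7, 0], [0, 0, 0]]
  ]
}}

```text
time_s: 8.83
tcp_pos: [0.4996, -0.1443, 0.2523]
orientation: [3.141, 0.001, 1.572]
force: [0.2, -0.2, -0.2]
gripper_width: 0.0912
finger_force: 0.0
```

```bash
python3 - <<'E'
from h import *
T=cams.snapshot("top");S=cams.snapshot("side");np.savez("top3.npz",**T)
print(topdisk(T,(.464,-.308),.078,.006),topdisk(T,(.464,-.308),.078,.01))
X=world(T);m=(np.hypot(X[...,0]-.464,X[...,1]+.308)<.022);print(np.nanmedian(X[...,2][m]))
cv2.imwrite("pics/top3.png",cv2.resize(T["img"][150:320,320:540,::-1],None,fx=3,fy=3))
o=arm.get_obs();print(o["tcp_pos"],o["orientation"],o["gripper_width"])
E
```

```text
(339, array([ 463.5, -306.3]), array([ 463.4, -306.7]), 24.1) (356, array([ 463. , -305.7]), array([ 463.2, -305.5]), 24.5)
0.07648063144260879
[ 0.49940456 -0.14533164  0.25187598] [3.14108192e+00 6.16991762e-04 1.57025732e+00] 0.09109413565565012
```

View pics/top3.png

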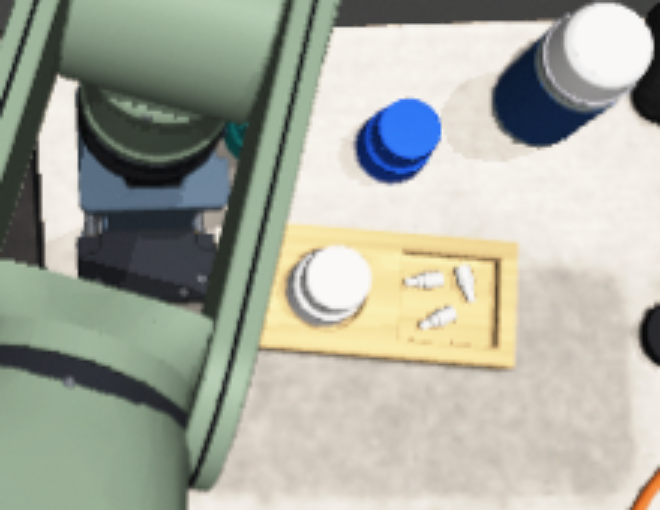

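The first cap stands in the well (337,280 in the crop) and the gripper is over the short can. I descend and grip.

>>> {"fn": "send_rows", "kwargs": {
  "deltas": [
    [[0.3, 0, 30], [0, 0, 0]],
    [[0.3, 0, 60], [0, 0, 0]],
    [[0.3, 0, 85], [0, 0, 0]],
    [[0.3, 0, 103], [0, 0, 0]],
    [[0.3, 0, 112], [0, 0, 0]]
  ]
}}

```text
time_s: 9.35
tcp_pos: [0.4978, -0.145, 0.1369]
orientation: [-3.137, -0.001, 1.569]
force: [0.8, -0.3, -0.1]
gripper_width: 0.0913
finger_force: 0.0
```

>>> {"fn": "send_rows", "kwargs": {
  "deltas": [
    [[0, 0, 0], [0, 0, 0]],
    [[0, 0, 0], [0, 0, 0]],
    [[0, 0, 0], [0, 0, 0]],
    [[0, 0, 0], [0, 0, 0]],
    [[0, 0, 0], [0, 0, 0]]
  ],
  "gripper": 55,
  "grip_force": 12
}}

```text
time_s: 9.77
tcp_pos: [0.5002, -0.1445, 0.1406]
orientation: [3.139, 0.001, 1.571]
force: [0.2, -0.8, 0.5]
gripper_width: 0.0605
finger_force: 0.0
```

>>> {"fn": "send_rows", "kwargs": {
  "deltas": [
    [[0, 0, 0], [0, 0, 0]],
    [[0, 0, 0], [0, 0, 0]],
    [[0, 0, 0], [0, 0, 0]],
    [[0, 0, 0], [0, 0, 0]],
    [[0, 0, 0], [0, 0, 0]]
  ],
  "gripper": 40,
  "grip_force": 12
}}

```text
time_s: 10.18
tcp_pos: [0.4999, -0.1443, 0.14]
orientation: [3.14, 0.0, 1.571]
force: [-0.6, -0.6, 5.3]
gripper_width: 0.0486
finger_force: 12.0
```

>>> {"fn": "send_rows", "kwargs": {
  "deltas": [
    [[0, 0, -5], [0, 0, 0]],
    [[0, 0, -13], [0, 0, 0]],
    [[0, 0, -23], [0, 0, 0]],
    [[0, 0, -35], [0, 0, 0]],
    [[0, 0, -50], [0, 0, 0]]
  ],
  "grip_force": 20
}}

```text
time_s: 10.6
tcp_pos: [0.4992, -0.1441, 0.1901]
orientation: [-3.141, -0.0, 1.571]
force: [-0.1, -0.7, -0.5]
gripper_width: 0.0485
finger_force: 20.0
```

>>> {"fn": "send_rows", "kwargs": {
  "deltas": [
    [[0, 0, -20], [0, 0, 0]],
    [[0, 0, -45], [0, 0, 0]],
    [[-10, -2, -60], [0, 0, 0]],
    [[-35, -7.5, -70], [0, 0, 0]],
    [[-70, -15, -70], [0, 0, 0]]
  ]
}}

```text
time_s: 11.02
tcp_pos: [0.486, -0.2139, 0.2633]
orientation: [3.135, 0.002, 1.574]
force: [1.0, -0.8, -1.2]
gripper_width: 0.0486
finger_force: 20.0
```

>>> {"fn": "send_rows", "kwargs": {
  "deltas": [
    [[-35, -7.5, 0], [0, 0, 0]],
    [[-65, -14, 0], [0, 0, 0]],
    [[-85, -19, 0], [0, 0, 0]],
    [[-92.6, -20.4, 0], [0, 0, 0]],
    [[-92.6, -20.4, 0], [0, 0, 0]]
  ]
}}

```text
time_s: 11.43
tcp_pos: [0.4638, -0.3082, 0.2598]
orientation: [3.141, 0.0, 1.568]
force: [0.2, 0.5, -1.4]
gripper_width: 0.0486
finger_force: 20.0
```

>>> {"fn": "send_rows", "kwargs": {
  "deltas": [
    [[0, 0, 30], [0, 0, 0]],
    [[0, 0, 60], [0, 0, 0]],
    [[0, 0, 90], [0, 0, 0]],
    [[0, 0, 110], [0, 0, 0]],
    [[0, 0, 126], [0, 0, 0]]
  ]
}}

```text
time_s: 11.85
tcp_pos: [0.4638, -0.3044, 0.1317]
orientation: [-3.14, -0.003, 1.572]
force: [-0.5, -1.6, 0.3]
gripper_width: 0.0488
finger_force: 20.0
```

>>> {"fn": "send_rows", "kwargs": {
  "deltas": [
    [[0, 0, 0], [0, 0, 0]],
    [[0, 0, 0], [0, 0, 0]],
    [[0, 0, 0], [0, 0, 0]]
  ]
}}

```text
time_s: 12.1
tcp_pos: [0.4652, -0.3065, 0.1348]
orientation: [3.14, 0.001, 1.572]
force: [-0.8, 0.1, 0.0]
gripper_width: 0.0486
finger_force: 20.0
```

```bash
python3 - <<'E'
from h import *
s=cams.snapshot("side"); im=s["img"][225:405,240:450,::-1]; cv2.imwrite("pics/side4.png",cv2.resize(im,None,fx=3.3,fy=3.3,interpolation=cv2.INTER_CUBIC))
X=world(s);
# skirts' front faces: circle r fit along y at height bands, white pixels
from scipy.optimize import least_squares
for n,lo,hi,r in(("A grip",.05,.072,.0245),("A skirt",.028,.040,.0298),("B skirt",.088,.108,.0295)):
    m=(X[...,2]>lo)&(X[...,2]<hi)&(np.hypot(X[...,0]-.4645,X[...,1]+.307)<.04)&(s["img"].min(2)>90)
    P=X[m][:,:2]
    f=least_squares(lambda c:np.hypot(P[:,0]-c[0],P[:,1]-c[1])-r,[.4645,-.307],loss="soft_l1",f_scale=.002)
    print(n,len(P),f.x.round(4),np.abs(f.fun).mean().round(4))
o=arm.get_obs();print(o["tcp_pos"],o["orientation"],o["force"],o["gripper_width"])
E
```

```text
A grip 193 [ 0.4661 -0.3067] 0.0008
A skirt 124 [ 0.4662 -0.3054] 0.0011
B skirt 164 [ 0.4668 -0.3074] 0.0007
[ 0.4652972  -0.30678779  0.13511212] [3.13895664e+00 1.43013726e-03 1.57158692e+00] [-0.26712972 -0.2564639   0.17705987] 0.0487335151779328
```

View pics/side4.png

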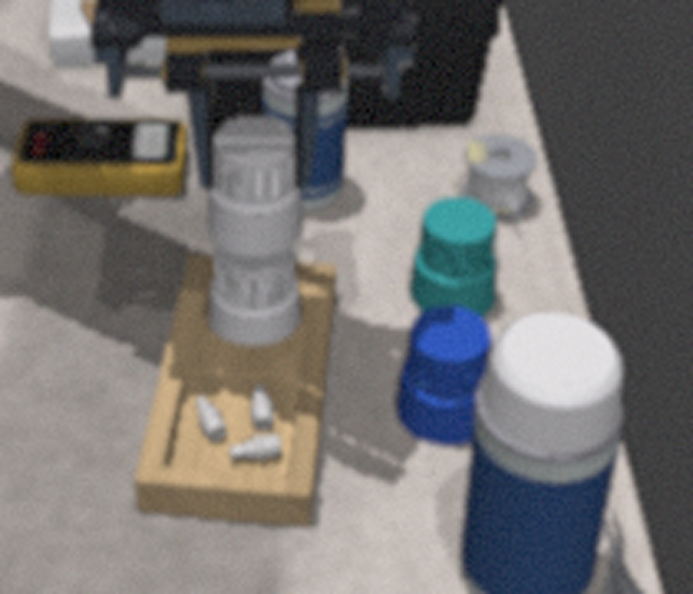

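The second cap's skirt (255,225 in the crop) hangs directly over the first (255,300). The circle fits agree to under 1 mm. I lower it in steps and watch the force.

>>> {"fn": "send_rows", "kwargs": {
  "deltas": [
    [[0.5, -0.5, 6], [0, 0, 0]],
    [[0.5, -0.5, 12], [0, 0, 0]],
    [[0.5, -0.5, 17], [0, 0, 0]],
    [[0.5, -0.5, 21], [0, 0, 0]],
    [[0.5, -0.5, 24], [0, 0, 0]]
  ]
}}

```text
time_s: 12.57
tcp_pos: [0.4633, -0.3062, 0.1087]
orientation: [-3.141, -0.001, 1.571]
force: [0.4, 1.1, -0.2]
gripper_width: 0.0488
finger_force: 20.0
```

>>> {"fn": "send_rows", "kwargs": {
  "deltas": [
    [[0, 0, 1], [0, 0, 0]],
    [[0, 0, 2], [0, 0, 0]],
    [[0, 0, 2], [0, 0, 0]]
  ]
}}

```text
time_s: 12.82
tcp_pos: [0.4636, -0.3064, 0.1072]
orientation: [-3.141, -0.0, 1.571]
force: [0.5, -0.3, -1.3]
gripper_width: 0.0488
finger_force: 20.0
```

>>> {"fn": "send_rows", "kwargs": {
  "deltas": [
    [[0, 0, 4], [0, 0, 0]],
    [[0, 0, 8], [0, 0, 0]],
    [[0, 0, 11], [0, 0, 0]],
    [[0, 0, 13], [0, 0, 0]],
    [[0, 0, 14], [0, 0, 0]]
  ]
}}

```text
time_s: 13.23
tcp_pos: [0.4634, -0.3062, 0.0929]
orientation: [-3.141, -0.001, 1.571]
force: [0.2, 0.6, -0.7]
gripper_width: 0.0488
finger_force: 20.0
```

>>> {"fn": "send_rows", "kwargs": {
  "deltas": [
    [[0, 0, 1], [0, 0, 0]],
    [[0, 0, 2], [0, 0, 0]],
    [[0, 0, 3], [0, 0, 0]],
    [[0, 0, 4], [0, 0, 0]],
    [[0, 0, 4], [0, 0, 0]]
  ]
}}

```text
time_s: 13.65
tcp_pos: [0.4636, -0.3063, 0.0893]
orientation: [-3.142, -0.0, 1.571]
force: [0.1, -0.3, -0.3]
gripper_width: 0.0484
finger_force: 20.0
```

>>> {"fn": "send_rows", "kwargs": {
  "deltas": [
    [[0, 0, 0.5], [0, 0, 0]],
    [[0, 0, 1], [0, 0, 0]],
    [[0, 0, 1.5], [0, 0, 0]],
    [[0, 0, 1.5], [0, 0, 0]]
  ]
}}

```text
time_s: 13.98
tcp_pos: [0.4637, -0.3064, 0.0881]
orientation: [3.141, 0.0, 1.571]
force: [-0.6, 0.1, 0.7]
gripper_width: 0.0486
finger_force: 20.0
```

>>> {"fn": "send_rows", "kwargs": {
  "deltas": [
    [[0, 0, 0.4], [0, 0, 0]],
    [[0, 0, 0.8], [0, 0, 0]],
    [[0, 0, 0.8], [0, 0, 0]]
  ]
}}

```text
time_s: 14.23
tcp_pos: [0.4637, -0.3064, 0.088]
orientation: [3.141, 0.0, 1.571]
force: [-0.9, -0.0, 6.3]
gripper_width: 0.0486
finger_force: 20.0
```

Contact is at exactly the expected height (88 mm). I release, retreat and verify.

>>> {"fn": "send_rows", "kwargs": {
  "deltas": [
    [[0, 0, -0.8], [0, 0, 0]],
    [[0, 0, -0.8], [0, 0, 0]],
    [[0, 0, -0.8], [0, 0, 0]],
    [[0, 0, -0.8], [0, 0, 0]],
    [[0, 0, -0.8], [0, 0, 0]]
  ],
  "gripper": 60
}}

```text
time_s: 14.65
tcp_pos: [0.4636, -0.3063, 0.0877]
orientation: [-3.141, -0.0, 1.571]
force: [-0.4, -0.6, -0.2]
gripper_width: 0.0598
finger_force: 0.0
```

>>> {"fn": "send_rows", "kwargs": {
  "deltas": [
    [[0, 0, -5], [0, 0, 0]],
    [[0, 0, -15], [0, 0, 0]],
    [[0, 0, -30], [0, 0, 0]],
    [[0, 0, -60], [0, 0, 0]],
    [[0, 0, -100], [0, 0, 0]]
  ],
  "gripper": 91
}}

```text
time_s: 15.07
tcp_pos: [0.4621, -0.3054, 0.1874]
orientation: [-3.137, -0.003, 1.571]
force: [0.9, -1.3, -0.9]
gripper_width: 0.0894
finger_force: 0.0
```

>>> {"fn": "send_rows", "kwargs": {
  "deltas": [
    [[0, 0, -40], [0, 0, 0]],
    [[30, -10, -75], [0, 0, 0]],
    [[65, -20, -100], [0, 0, 0]],
    [[100, -30, -100], [0, 0, 0]],
    [[120, -35, -100], [0, 0, 0]]
  ]
}}

```text
time_s: 15.48
tcp_pos: [0.4281, -0.184, 0.2916]
orientation: [3.136, 0.001, 1.571]
force: [0.5, 0.2, -0.8]
gripper_width: 0.0913
finger_force: 0.0
```

>>> {"fn": "send_rows", "kwargs": {
  "deltas": [
    [[0, 0, 0], [0, 0, 0]],
    [[0, 0, 0], [0, 0, 0]],
    [[0, 0, 0], [0, 0, 0]],
    [[0, 0, 0], [0, 0, 0]]
  ]
}}

```text
time_s: 15.82
tcp_pos: [0.4289, -0.1872, 0.2879]
orientation: [3.142, 0.0, 1.57]
force: [0.8, 0.2, 0.5]
gripper_width: 0.0913
finger_force: 0.0
```

```bash
python3 - <<'E'
from h import *
T=cams.snapshot("top");s=cams.snapshot("side");cv2.imwrite("pics/side5.png",s["img"][:,:,::-1])
print(topdisk(T,(.464,-.308),.114,.006))
X=world(T);m=(np.hypot(X[...,0]-.464,X[...,1]+.306)<.02);print(np.nanmedian(X[...,2][m]))
o=arm.get_obs();print(o["tcp_pos"],o["force"],o["gripper_width"])
E
```

```text
(54, array([ 446.8, -303.7]), array([ 450. , -301.9]), 14.4)
0.11230661136988934
[ 0.42882925 -0.18720967  0.28756555] [ 0.66883393  0.01525429 -0.693833  ] 0.09102931311368821
```

View pics/side5.png

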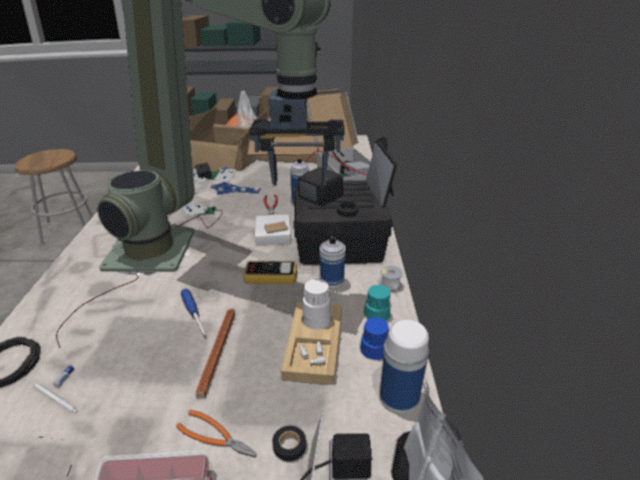

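The caps are nested upright in the well at (317,303), with the top at 112 mm. Both slim cans stand uncapped at (332,262) and (299,180), and the bystanders look undisturbed.

```bash
python3 -c "
from bench import workorder; print(workorder.hand_in())"
```

```text
the job is handed in; nothing more can be done
None
```

Both caps are off the slim cans and nested rim down in the organiser well, and the job is handed in; the last side picture shows both cans upright in place and the bystanders undisturbed, but the hand-in returned no verdict.

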